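# Electrode tube from the covered case to the bench rack

## Task

Use the scraper to lever open the metal case's hinged cover (do not force the closed cover with the gripper), leave the cover standing open, and lay the scraper back down flat on the bench clear of the case and rack. Then take the longer of the two tubes out of the case and lower it, without letting it drop, upright and fully home into the empty hole of the wooden bench rack. Leave the other tubes and the things lying around where they are.

Things in the scene. Friction and masses are not known exactly. Their poses are not given: they have to be found in the camera images.
- case: Fixed grey sheet-metal case, 150 (x) x 200 (y) x 125 mm high, 4 mm walls, open top under a flat cover. Origin: centre of its underside on the bench; z up, its -x side is the front (roughly towards the robot). Inside is a wooden block, its top 50 mm above the bench, with two holes 27 mm wide, 40 mm deep (floors 10 mm above the bench), at x = -20, y = +45 and -45 mm.
- slot (a point): Mouth of the blade slot at the front of the case: a fixed ledge, 200 mm wide, sticks 18 mm out from the front wall, its top 116.5 mm above the bench, leaving a level slot 9 mm high between it and the cover's lip. This point is the middle of the slot at the ledge's front edge (case x = -93, z = 121 mm); x points into the slot.
- cover: Flat aluminium cover of the case, 172 (x) x 200 (y) x 4 mm, 0.15 kg, no handle. Closed, it lies level with its underside 125.5 mm above the bench and its front lip 22 mm beyond the case's front wall. Origin on the hinge axis at its rear edge (case x = +75 mm); its x axis points from the lip to the hinge, z is its outer face's normal.
- cover_lip (a point): Middle of the cover's front edge, at its underside, 172 mm from the hinge axis.
- hinge_axis (a point): Fixed middle of the cover's hinge axis, which runs along the case's y at x = +75, z = 125.5 mm.
- hinge (a joint): Cover angle: 0 closed, grows as the lip rises and swings away from the robot, 1.57 upright, stop at 1.8 rad. The hinge is stiff: the cover stays where it is left; about 2 N at the lip moves it.
- scraper: Loose flat-bladed scraper, 170 mm long, 0.12 kg. Origin under the front end of the handle. Its x points along the blade. Wooden handle, x = -90 to 0, 22 mm wide, 24 mm high, lies on the bench; flat steel blade, x = 0 to 80 mm, 44 mm wide and 3 mm thick, its mid-plane 12 mm above the handle's underside.
- scraper_grip (a point): Where to grip the scraper: on the handle's mid-height, 18 mm behind the blade's root, near the centre of mass.
- scraper_tip (a point): Middle of the blade's front edge, 98 mm ahead of the grip and at the same height.
- long_tube: The tube to move: a closed round white tube with black cap, 24 mm diameter, 110 mm long, 70 g, its foot tapered over the lowest 6 mm to 16 mm diameter. Origin: centre of its foot; z along it to the cap. Stands in one of the case's two holes, 70 mm above the block.
- short_tube: Like the long tube but 80 mm long; stands in the case's other hole, to be left there.
- rack: Fixed wooden bench rack, 190 (x) x 70 (y) x 52 mm high, origin under its centre. A row of three holes along its x, at x = -60, 0 and 60 mm, 27 mm wide, 42 mm deep (floors 10 mm above the bench). Two hold short tubes, one is empty.
- pad: Thin cork disc on the floor of the rack's empty hole, 10 mm above the bench; its origin is where the tube's foot must come to rest.
- rack_tube_a: Short tube, 80 mm long, 24 mm diameter, standing in the rack; leave it.
- rack_tube_b: Another such short tube standing in the rack; leave it.
- spray_can: Bystander: upright grey spray can with black cap, 64 mm diameter, 170 mm high, origin under its centre.
- steel_block: Bystander: steel V-block, 75 x 50 x 50 mm with a V groove along its top, origin under its centre.
- hammer: Bystander: hammer, 200 mm long, lying on the bench between robot and case.
Things that resemble listed ones, but are neither listed nor needed, are in the scene too. What is shaped like the scraper but blue or orange is not meant.

How it is judged:
By the outcome, as a careful person would: the job done as asked, in the order asked, and still so for the second after the job is handed in, with the robot touching nothing.
It also fails if it takes over 72 s, if anything falls off the work surface, if the arm or the gripper's body presses on something with over 40 N, if the wrist force passes 120 N, or if a joint passes its speed limit or range.

## Robot

A 6-joint arm with a two-finger parallel gripper is mounted at the origin on the work surface. World frame = base frame: x ahead of the robot, y to its left, z up, the work surface at z = 0. Lengths are in m, angles in rad, forces in N, time in s.
With the tool pointing down it reaches from about 0.4 to 0.825 m from the base axis. Payload 7 kg.
Tool frame: the origin (TCP) lies at the very end of the fingers, on their centre line; the grasp point (between the pads) lies arm.grip_point_offset behind it (arm.grip_point_offset is the distance from the TCP to the grasp point, in m); z points along the fingers, y is the line along which they close (so a half turn about z gives the same grasp; the last joint's range is limited). The gripper opens to 88 mm and grips with 3 to 60 N. Pads are 19 mm wide; open, the fingers measure 130 mm over their backs; the gripper's body (78 mm by 193 mm) begins 47 mm behind the grasp point.
Start: joints at [0.288, 0.359, 0.012, 0, -1.224, -0.288], TCP at [0.675, -0, 0.192] pointing down, gripper open.
Joint ranges: [-3.07, 3.07], [-1.43, 2.12], [-1.02, 1.25], [-3.03, 1.67], [-3.05, -0], [-3.03, 3.03]. Speed limits (rad/s): [2.39, 2.39, 3.01, 3.14, 3.14, 3.14].

## Interface

Orientations are given as [roll, pitch, yaw] about the fixed x, y, z axes, in that order (R = Rz(yaw) Ry(pitch) Rx(roll)).
In Python, from station import arm gives the robot as it stands.
- The arm moves only by the shell command python3 -m crank 'ROWS' [OPENING] [FORCE]. ROWS is JSON, a list of rows, each an object of numbers: "dx", "dy", "dz": the shift along the tool's x, y, z in cm; "wx", "wy", "wz": the turn, a rotation vector about the tool's x, y, z in degrees. A call has exactly 10 rows; each row is the pose to reach, as a shift and turn from the pose commanded when the call began, along the tool's axes at that moment; what a row does not reach only later rows make up. A row lasts 1/8 s, in which the tool goes at most 62.5 mm and 10.7 degrees, less where a joint would pass 70% of its speed; a pose out of reach is approached as far as the arm can. A call with a gripper value outside its range is refused whole. OPENING is the finger opening in cm, from 0 to 8.76, set as the call begins (- or left out, the last holds). The fingers move at their own pace and stop on an object; FORCE is the grip in N (left out, the last holds). Time passes only in rows, so rows that repeat a pose let the fingers close, or fill a call up. It gives the time, the measured TCP pose, the force, the opening and the grip force at its end, in the units of the state.
- arm.get_state(): the state, without advancing time (a new reading comes with each control period).
- arm.grab_frame(name): name is "scene" or "side" or "wrist"; returns the picture (420x560x3 uint8, red, green, blue); there is no depth.
- arm.calibration(name): a dict with "fx", "fy", "cx", "cy" (pixels), "world_from_camera" (4x4, takes a point from camera to world coordinates). Camera axes: x right, y down, z forward; pixel columns grow to the right and rows downward; lengths in m; the calibration is good to about 2 mm. The wrist camera is an equidistant fisheye: a pixel r from the principal point sees the ray r / f radians off the axis. A picture is of the moment at which its call begins: read the wrist's pose just before it. calibration takes no time and is no camera call; for the wrist camera it gives the pose at the moment of the call.
- arm.job_done(): hands the job in; it is judged then, once.
Trained networks look in the newest picture that a camera, given by its name, has taken for a name from the list of things; names that differ only in an ending like _2 or _b are one class to them, and where a whole thing is asked for, a point or a joint stands for the part that bears it (a point fixed in the world has none). Each returns a list of dicts, best first, with "confidence" (0 to 1); they miss things now and then, are a little off and sometimes report something else, mostly with a low value. They report only what shows in the picture. A call takes as long as a camera call. They do not tell look-alikes from the thing itself.
- arm.find_in(camera, query): "centre" ([x, y, z] in m, in world coordinates, good to about 4 mm: the middle of the surface that is visible of it).
- arm.masks_of(camera, query): "pixels" (420x560 bool, what is visible of it).
- arm.mark_of(camera, query): "centre" ([x, y, z] in m, in world coordinates, good to about 4 mm: a listed point, or the origin of a listed thing).
The state is a dict: "t": time; "q": joint angles; "qd": joint speeds; "joint_efforts": joint torques, N m; "eef_pos": TCP position; "ee_rot": TCP orientation; "force": force on the tool from outside, world axes, zero at the start; "moment": the same for the moment, N m; "width": finger opening in m; "gripper_force": force on a finger pad.
Only numpy, scipy, OpenCV 4.12 (cv2) and the standard library are available. Lean on these libraries where they do the work, as an engineer would, in place of code of your own. Each camera call takes 0.05 s, during which the arm holds its last target. There are 200 camera calls.

## Working session

There is one attempt and no reset: what is moved stays moved. The work goes in short steps, Python scripts to look and compute and a shell command to move; the robot and the scene stay as the last step left them, time stands still between calls to the robot, and variables do not carry over. Pictures are saved under pics/ and viewed, at most 12 in all, crops included, and the job is handed in when it is done.

```bash
ls; mkdir -p pics; cat > h.py <<'E'
import numpy as np, cv2
from station import arm
from scipy.spatial.transform import Rotation as R
def save(c,n,crop=None,s=1):
    im=arm.grab_frame(c)[:,:,::-1]
    if crop: im=im[crop[1]:crop[3],crop[0]:crop[2]]
    im=cv2.resize(im,None,fx=s,fy=s,interpolation=cv2.INTER_CUBIC); cv2.imwrite('pics/'+n+'.png',im)
def proj(c,p):
    k=arm.calibration(c);T=np.linalg.inv(k['world_from_camera']);q=T[:3,:3]@np.array(p)+T[:3,3]
    return [round(k['fx']*q[0]/q[2]+k['cx']),round(k['fy']*q[1]/q[2]+k['cy'])]
def ray(c,u,v,z):
    k=arm.calibration(c);T=np.array(k['world_from_camera']);d=T[:3,:3]@np.array([(u-k['cx'])/k['fx'],(v-k['cy'])/k['fy'],1])
    return T[:3,3]+d*(z-T[2,3])/d[2]
E
python3 - <<'E'
from h import *
a=arm.grab_frame('scene');b=arm.grab_frame('side')
cv2.imwrite('pics/s1.png',a[:,:,::-1]);cv2.imwrite('pics/d1.png',b[:,:,::-1])
for c in('scene','side'):
  print(c,np.round(arm.calibration(c)['world_from_camera'],2).tolist())
  for q in 'case slot cover cover_lip hinge_axis scraper scraper_grip scraper_tip long_tube short_tube rack pad rack_tube_a spray_can steel_block hammer'.split():
    print(c,q,[(np.round(d['centre'],3).tolist(),proj(c,d['centre']),round(d['confidence'],2)) for d in arm.mark_of(c,q)])
print(arm.grip_point_offset,arm.get_state())
E
```

```text
pics
scene [[0.09, 0.66, -0.74, 1.35], [1.0, -0.06, 0.07, -0.13], [0.01, -0.75, -0.67, 0.8], [0.0, 0.0, 0.0, 1.0]]
scene case [([0.632, 0.038, -0.001], [307, 256], 0.92), ([0.729, 0.276, 0.003], [412, 279], 0.35)]
scene slot []
scene cover [([0.704, 0.056, 0.13], [324, 240], 0.62)]
scene cover_lip []
scene hinge_axis [([0.706, 0.052, 0.128], [323, 241], 0.89)]
scene scraper [([0.652, -0.448, 0.002], [109, 274], 0.98), ([0.496, -0.28, -0.004], [184, 227], 0.93), ([0.405, -0.411, 0.004], [139, 206], 0.71)]
scene scraper_grip [([0.41, -0.429, 0.015], [131, 205], 0.85), ([0.474, -0.271, 0.016], [187, 216], 0.7), ([0.65, -0.429, 0.012], [116, 271], 0.68)]
scene scraper_tip [([0.418, -0.328, 0.015], [167, 204], 0.96), ([0.573, -0.299, 0.013], [174, 244], 0.68), ([0.641, -0.527, 0.017], [75, 269], 0.55)]
scene long_tube []
scene short_tube []
scene rack [([0.518, 0.282, 0.002], [389, 219], 0.68)]
scene pad []
scene rack_tube_a [([0.522, 0.286, 0.008], [391, 219], 0.59), ([0.583, 0.299, 0.009], [403, 234], 0.45)]
scene spray_can [([0.728, 0.275, 0.002], [412, 279], 0.95)]
scene steel_block [
[... 1388 characters left out ...]
 [333, 268], 0.85)]
0.0188 {'t': 1.7, 'q': array([ 2.88111134e-01,  3.58605488e-01,  1.19387083e-02, -8.31926504e-06,
       -1.22408135e+00, -2.88106921e-01]), 'qd': array([ 0.00212546,  0.00058543,  0.00062551, -0.00068739,  0.00081686,
        0.00144453]), 'joint_efforts': array([-6.91523273e-04, -5.82363153e+01,  2.93303633e+01,  7.00222760e+00,
        1.24290973e-02, -4.90656782e-05]), 'eef_pos': array([6.75004855e-01, 2.78588922e-07, 1.92373069e-01]), 'ee_rot': array([-3.14154867e+00,  2.11952522e-05, -1.57079494e+00]), 'force': array([-1.01836641, -0.41621298,  0.65646823]), 'moment': array([-0.03643155,  0.01785901,  0.01713298]), 'gripper_force': 0.0, 'width': 0.08781857866861359}
```

View pics/s1.png

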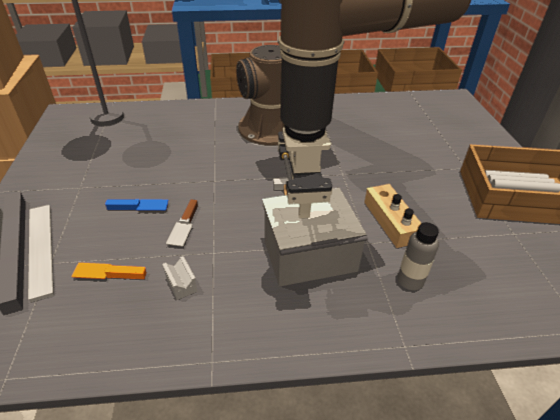

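```bash
python3 - <<'E'
import cv2
b=cv2.imread('pics/d1.png')[90:290,200:450]
cv2.imwrite('pics/d1c.png',cv2.resize(b,None,fx=3,fy=3,interpolation=2))
E
```

```text
(no output)
```

View pics/d1c.png

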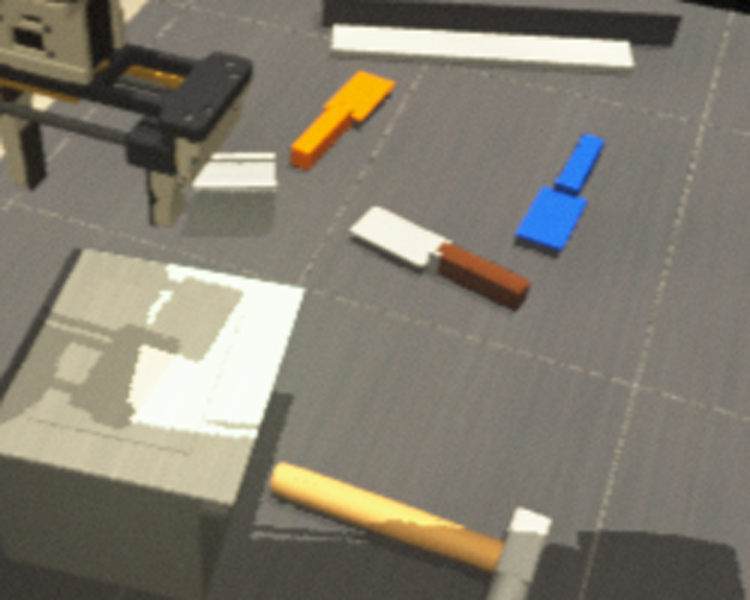

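The scene picture shows three scraper-shaped things: blue at (137,206), orange at (109,272), and a steel blade with brown handle at (184,222). The close crop (side view, crop px 440,255) confirms the steel and brown one is the scraper. The case is at (312,235), the rack at (393,212) with its empty hole at the robot end (383,193), and the hammer lies in front of the case.

```bash
python3 -m crank '[{"dx":3.5,"dy":2.5,"wz":-9},{"dx":7,"dy":5,"wz":-18},{"dx":10.5,"dy":7.7,"wz":-27},{"dx":14,"dy":10.2,"wz":-36},{"dx":17.5,"dy":12.8,"dz":1,"wz":-45},{"dx":21,"dy":15.4,"dz":2,"wz":-54},{"dx":24,"dy":17.6,"dz":3,"wz":-63},{"dx":27.2,"dy":19.9,"dz":4,"wz":-72},{"dx":27.2,"dy":19.9,"dz":5,"wz":-75},{"dx":27.2,"dy":19.9,"dz":5,"wz":-75}]' 8 40
cat > m.py <<'E'
from h import *
import sys
for c in sys.argv[1].split(','):
  s=arm.get_state();arm.grab_frame(c)
  for q in sys.argv[2].split(','):
    print(c,q,[(np.round(d['centre'],4).tolist(),round(d['confidence'],2)) for d in arm.mark_of(c,q)])
s=arm.get_state();print(s['t'],s['eef_pos'].round(4),s['ee_rot'].round(3),s['force'].round(1))
E
python3 m.py wrist,scene,side scraper_grip,scraper_tip,scraper; python3 m.py scene,side slot,cover_lip,hinge_axis,case,rack,rack_tube_a,pad
```

```text
wrist scraper_grip []
wrist scraper_tip []
wrist scraper [([0.7074, 0.0515, 0.1235], 0.55)]
scene scraper_grip [([0.6529, -0.4305, 0.0111], 0.7), ([0.4093, -0.4306, 0.0117], 0.66), ([0.4745, -0.2741, 0.0132], 0.59)]
scene scraper_tip [([0.4157, -0.3275, 0.011], 0.8), ([0.6378, -0.5296, 0.0169], 0.75), ([0.5732, -0.3, 0.0109], 0.72)]
scene scraper [([0.6504, -0.4487, 0.0024], 0.9), ([0.4078, -0.4081, 0.0026], 0.71)]
side scraper_grip [([0.6518, -0.4299, 0.0111], 0.92), ([0.4044, -0.4329, 0.0141], 0.87), ([0.4785, -0.2736, 0.0103], 0.6)]
side scraper_tip [([0.4168, -0.3346, 0.0093], 0.88), ([0.5767, -0.299, 0.0109], 0.82), ([0.6361, -0.5283, 0.0136], 0.63), ([0.5795, 0.3005, 0.01], 0.19)]
side scraper [([0.4061, -0.4107, -0.0002], 0.96), ([0.4945, -0.2797, 0.0027], 0.62), ([0.6466, -0.4535, 0.0001], 0.58)]
2.3 [ 0.675  -0.      0.1923] [ 3.142 -0.    -1.571] [ 0.4  0.  -0.2]
scene slot []
scene cover_lip []
scene hinge_axis [([0.7076, 0.0523, 0.1279], 0.93)]
scene case [([0.627, 0.0427, -0.0004], 0.7)]
scene rack [([0.5192, 0.2846, 0.0013], 0.77)]
scene rack_tube_a [([0.5795, 0.2978, 0.0137], 0.71), ([0.5234, 0.2857, 0.0079], 0.7), ([0.7063, 0.0496, 0.1258], 0.27), ([0.628, 0.038, -0.0025], 0.23)]
scene pad []
side slot [([0.5401, 0.0256, 0.1196], 0.77)]
side cover_lip [([0.5226, 0.2868, 0.0044], 0.75), ([0.5392, 0.0303, 0.1224], 0.57)]
side hinge_axis [([0.7023, 0.0534, 0.1254], 0.7)]
side case [([0.6307, 0.0386, 0.0018], 0.82), ([0.4777, -0.2711, 0.0097], 0.5)]
side rack [([0.5205, 0.2865, 0.0015], 0.7), ([0.5779, 0.2954, 0.0053], 0.58)]
side rack_tube_a [([0.5214, 0.2857, 0.0059], 0.68), ([0.5754, 0.301, 0.0098], 0.63), ([0.6303, 0.0388, -0.0007], 0.58)]
side pad [([0.4673, 0.2726, 0.0146], 0.39)]
3.1 [ 0.675  -0.      0.1923] [ 3.142 -0.    -1.571] [ 1.  -0.2  1. ]$[0]: bad value
```

```bash
python3 -m crank '[{"dx":3.5,"dy":2.5,"dz":0,"wx":0,"wy":0,"wz":-9},{"dx":7,"dy":5,"dz":0,"wx":0,"wy":0,"wz":-18},{"dx":10.5,"dy":7.7,"dz":0,"wx":0,"wy":0,"wz":-27},{"dx":14,"dy":10.2,"dz":0,"wx":0,"wy":0,"wz":-36},{"dx":17.5,"dy":12.8,"dz":1,"wx":0,"wy":0,"wz":-45},{"dx":21,"dy":15.4,"dz":2,"wx":0,"wy":0,"wz":-54},{"dx":24,"dy":17.6,"dz":3,"wx":0,"wy":0,"wz":-63},{"dx":27.3,"dy":19.8,"dz":4,"wx":0,"wy":0,"wz":-72},{"dx":27.3,"dy":19.8,"dz":5,"wx":0,"wy":0,"wz":-75},{"dx":27.3,"dy":19.8,"dz":5,"wx":0,"wy":0,"wz":-75}]' 8 40
python3 m.py wrist scraper_grip,scraper_tip,scraper
python3 -c "
from h import *
save('wrist','w1');print(arm.calibration('wrist'))"
```

```text
t: 4.35
eef_pos: [0.4763, -0.2733, 0.1419]
ee_rot: [-3.142, 0.001, -0.263]
force: [0.8, -0.1, 0.7]
width: 0.0798
gripper_force: 0.0
wrist scraper_grip [([0.4076, -0.4308, 0.0139], 0.64), ([0.4807, -0.2718, 0.0083], 0.62)]
wrist scraper_tip [([0.4111, -0.3358, 0.0132], 0.94), ([0.5741, -0.2987, 0.0136], 0.79)]
wrist scraper [([0.4964, -0.28, -0.0014], 0.9), ([0.4078, -0.411, 0.0046], 0.82)]
4.55 [ 0.4776 -0.2728  0.1429] [ 3.142e+00 -1.000e-03 -2.620e-01] [ 0.8  0.  -0.3]
{'fx': 325.19226210127806, 'fy': 325.19226210127806, 'cx': 282.82067440742054, 'cy': 205.62959256583355, 'world_from_camera': array([[-2.58504311e-01, -9.27950496e-01, -2.68483515e-01,
         5.49135342e-01],
       [-9.66010008e-01,  2.48443685e-01,  7.14170903e-02,
        -2.92794990e-01],
       [ 4.31509390e-04,  2.77819388e-01, -9.60633229e-01,
         3.35210454e-01],
       [ 0.00000000e+00,  0.00000000e+00,  0.00000000e+00,
         1.00000000e+00]])}
```

View pics/w1.png

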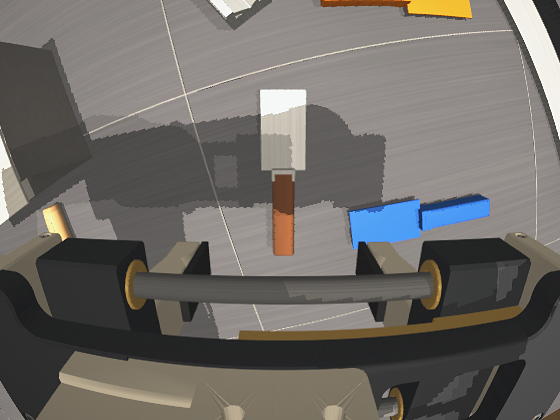

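The wrist picture shows the scraper aligned with the fingers: blade tip edge at (283,90), root at (285,170), handle rear at (284,255).

```bash
cat >> h.py <<'E'
def fray(u,v,z,k=None):
    k=k or arm.calibration('wrist');T=np.array(k['world_from_camera']);a=np.array([u-k['cx'],v-k['cy']]);r=np.hypot(*a);t=r/k['fx']
    d=T[:3,:3]@np.array([*(a/r*np.sin(t)),np.cos(t)]);return T[:3,3]+d*(z-T[2,3])/d[2]
def totool(p,yaw_to=None):
    s=arm.get_state();return R.from_euler('xyz',s['ee_rot']).inv().apply(np.array(p)-s['eef_pos'])*100
E
python3 - <<'E'
from h import *
t=fray(283,90,.0135);r1=fray(261,170,.0135);r2=fray(306,170,.0135);e=fray(283.5,255,.024);f=fray(284,175,.024)
for n,p in zip('tip rootL rootR hend hfront'.split(),(t,r1,r2,e,f)):print(n,p.round(4))
d=(t-e)[:2];print(np.linalg.norm(d),np.arctan2(d[1],d[0]),np.linalg.norm(r1-r2))
g=t[:2]-.098*d/np.linalg.norm(d);print('grip',g,totool([*g,.003]))
E
```

```text
tip [ 0.5721 -0.2993  0.0135]
rootL [ 0.5008 -0.2573  0.0135]
rootR [ 0.4892 -0.301   0.0135]
hend [ 0.4098 -0.2564  0.024 ]
hfront [ 0.4918 -0.2788  0.024 ]
0.16785590545369491 -0.2582870172906872 0.04516479453785093
grip [ 0.47736017 -0.27423523] [8.69391502e-03 1.50266134e-01 1.39833104e+01]
```

```bash
python3 -m crank '[{"dx":0,"dy":0.1,"dz":3,"wx":0,"wy":0,"wz":0},{"dx":0,"dy":0.1,"dz":7,"wx":0,"wy":0,"wz":0},{"dx":0,"dy":0.1,"dz":10,"wx":0,"wy":0,"wz":0},{"dx":0,"dy":0.1,"dz":12,"wx":0,"wy":0,"wz":0},{"dx":0,"dy":0.1,"dz":13,"wx":0,"wy":0,"wz":0},{"dx":0,"dy":0.1,"dz":13.4,"wx":0,"wy":0,"wz":0},{"dx":0,"dy":0.1,"dz":13.8,"wx":0,"wy":0,"wz":0},{"dx":0,"dy":0.1,"dz":13.8,"wx":0,"wy":0,"wz":0},{"dx":0,"dy":0.1,"dz":13.8,"wx":0,"wy":0,"wz":0},{"dx":0,"dy":0.1,"dz":13.8,"wx":0,"wy":0,"wz":0}]' 8 60
python3 -m crank '[{"dx":0,"dy":0,"dz":0,"wx":0,"wy":0,"wz":0},{"dx":0,"dy":0,"dz":0,"wx":0,"wy":0,"wz":0},{"dx":0,"dy":0,"dz":0,"wx":0,"wy":0,"wz":0},{"dx":0,"dy":0,"dz":0,"wx":0,"wy":0,"wz":0},{"dx":0,"dy":0,"dz":0,"wx":0,"wy":0,"wz":0},{"dx":0,"dy":0,"dz":0,"wx":0,"wy":0,"wz":0},{"dx":0,"dy":0,"dz":0,"wx":0,"wy":0,"wz":0},{"dx":0,"dy":0,"dz":0,"wx":0,"wy":0,"wz":0},{"dx":0,"dy":0,"dz":-1,"wx":0,"wy":0,"wz":0},{"dx":0,"dy":0,"dz":-3,"wx":0,"wy":0,"wz":0}]' 0 60
```

```text
t: 5.85
eef_pos: [0.4769, -0.274, 0.0047]
ee_rot: [-3.142, -0.001, -0.262]
force: [-0.6, 0.2, -0.2]
width: 0.0802
gripper_force: 0.0
t: 7.1
eef_pos: [0.4762, -0.2739, 0.0346]
ee_rot: [3.141, 0.002, -0.262]
force: [-0.1, -0.1, -0.5]
width: 0.0005
gripper_force: 0.0
```

```bash
python3 m.py wrist,side,scene scraper_grip,scraper_tip; python3 -c "
from h import *
save('side','d2',(260,80,440,230),4)"
```

```text
wrist scraper_grip [([0.479, -0.2706, 0.0085], 0.97), ([0.4084, -0.4337, 0.012], 0.78)]
wrist scraper_tip []
side scraper_grip [([0.4786, -0.2702, 0.0146], 0.89), ([0.4032, -0.4339, 0.0146], 0.85), ([0.4651, 0.2746, 0.0148], 0.66)]
side scraper_tip [([0.4133, -0.3318, 0.0096], 0.82), ([0.6344, -0.5297, 0.013], 0.8), ([0.5767, -0.3001, 0.0135], 0.62)]
scene scraper_grip [([0.6497, -0.429, 0.0138], 0.91), ([0.4765, -0.2744, 0.014], 0.79), ([0.405, -0.4303, 0.0129], 0.66)]
scene scraper_tip [([0.4134, -0.3284, 0.0127], 0.95), ([0.6386, -0.5279, 0.0157], 0.82), ([0.5182, 0.287, 0.0005], 0.71), ([0.5398, 0.031, 0.1257], 0.61), ([0.519, 0.2867, 0.0078], 0.33)]
7.55 [ 0.4763 -0.2739  0.0339] [ 3.142e+00  1.000e-03 -2.620e-01] [0.3 0.1 0.5]
```

View pics/d2.png

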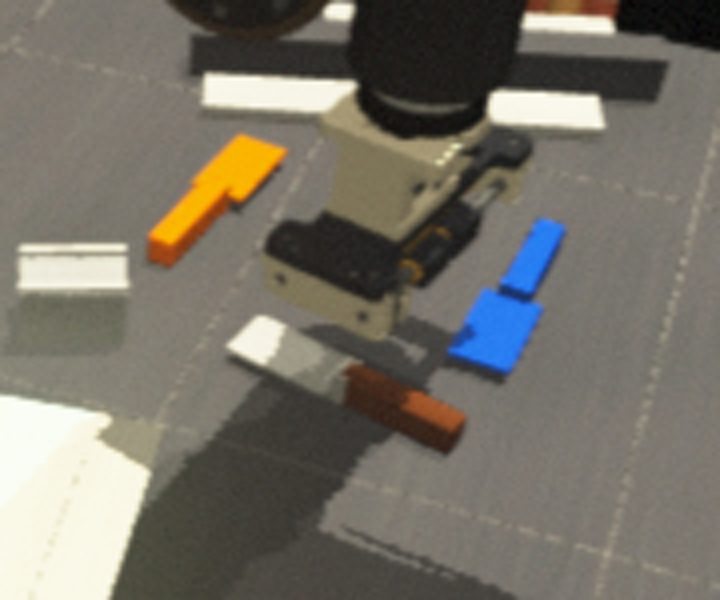

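The picture shows the scraper undisturbed at (370,390) and the fingers closed on nothing. They probably closed too late, so I'll redo it and check the grip before lifting.

```bash
python3 -m crank '[{"dx":0,"dy":0,"dz":0,"wx":0,"wy":0,"wz":0},{"dx":0,"dy":0,"dz":0,"wx":0,"wy":0,"wz":0},{"dx":0,"dy":0,"dz":0,"wx":0,"wy":0,"wz":0},{"dx":0,"dy":0,"dz":0,"wx":0,"wy":0,"wz":0},{"dx":0,"dy":0,"dz":0,"wx":0,"wy":0,"wz":0},{"dx":0,"dy":0,"dz":0,"wx":0,"wy":0,"wz":0},{"dx":0,"dy":0,"dz":0,"wx":0,"wy":0,"wz":0},{"dx":0,"dy":0,"dz":0,"wx":0,"wy":0,"wz":0},{"dx":0,"dy":0,"dz":0,"wx":0,"wy":0,"wz":0},{"dx":0,"dy":0,"dz":0,"wx":0,"wy":0,"wz":0}]' 5 60

```

```text
t: 8.85
eef_pos: [0.4767, -0.274, 0.0344]
ee_rot: [-3.142, 0.0, -0.262]
force: [0.4, 0.1, -0.0]
width: 0.0498
gripper_force: 0.0
```

```bash
python3 -m crank '[{"dx":0,"dy":0,"dz":1,"wx":0,"wy":0,"wz":0},{"dx":0,"dy":0,"dz":2,"wx":0,"wy":0,"wz":0},{"dx":0,"dy":0,"dz":2.8,"wx":0,"wy":0,"wz":0},{"dx":0,"dy":0,"dz":3.1,"wx":0,"wy":0,"wz":0},{"dx":0,"dy":0,"dz":3.1,"wx":0,"wy":0,"wz":0},{"dx":0,"dy":0,"dz":3.1,"wx":0,"wy":0,"wz":0},{"dx":0,"dy":0,"dz":3.1,"wx":0,"wy":0,"wz":0},{"dx":0,"dy":0,"dz":3.1,"wx":0,"wy":0,"wz":0},{"dx":0,"dy":0,"dz":3.1,"wx":0,"wy":0,"wz":0},{"dx":0,"dy":0,"dz":3.1,"wx":0,"wy":0,"wz":0}]' 5 60
python3 -m crank '[{"dx":0,"dy":0,"dz":0,"wx":0,"wy":0,"wz":0},{"dx":0,"dy":0,"dz":0,"wx":0,"wy":0,"wz":0},{"dx":0,"dy":0,"dz":0,"wx":0,"wy":0,"wz":0},{"dx":0,"dy":0,"dz":0,"wx":0,"wy":0,"wz":0},{"dx":0,"dy":0,"dz":0,"wx":0,"wy":0,"wz":0},{"dx":0,"dy":0,"dz":0,"wx":0,"wy":0,"wz":0},{"dx":0,"dy":0,"dz":0,"wx":0,"wy":0,"wz":0},{"dx":0,"dy":0,"dz":0,"wx":0,"wy":0,"wz":0},{"dx":0,"dy":0,"dz":0,"wx":0,"wy":0,"wz":0},{"dx":0,"dy":0,"dz":0,"wx":0,"wy":0,"wz":0}]' 0 60
```

```text
t: 10.1
eef_pos: [0.4767, -0.274, 0.0034]
ee_rot: [3.142, -0.0, -0.262]
force: [0.0, -0.2, -0.7]
width: 0.05
gripper_force: 0.0
t: 11.35
eef_pos: [0.4767, -0.274, 0.0033]
ee_rot: [-3.142, 0.0, -0.262]
force: [0.9, 0.5, 0.6]
width: 0.0005
gripper_force: 0.0
```

```bash
python3 -c "
from h import *
a=arm.grab_frame('side')[80:230,260:440];b=arm.grab_frame('wrist')[60:360,130:430]
cv2.imwrite('pics/x3.png',np.vstack([cv2.resize(a,(360,300)),cv2.resize(b,(360,300))])[:,:,::-1])
from station import arm
s=arm.get_state();print(s['width'],s['gripper_force'])
print([x for x in dir(arm) if x[0]!='_'])
"; python3 m.py wrist scraper_grip,scraper
```

```text
0.00037493244146422116 0.0
['Unreachable', 'calibration', 'find_in', 'get_state', 'grab_frame', 'grip_point_offset', 'job_done', 'mark_of', 'masks_of']
wrist scraper_grip [([0.481, -0.2734, 0.0106], 0.66)]
wrist scraper [([0.4947, -0.2798, -0.0016], 0.94), ([0.4797, -0.2709, 0.0119], 0.72), ([0.408, -0.4136, 0.0035], 0.67)]
11.6 [ 0.4767 -0.274   0.0034] [-3.142 -0.    -0.262] [-0.5  0.   0.3]
```

View pics/x3.png

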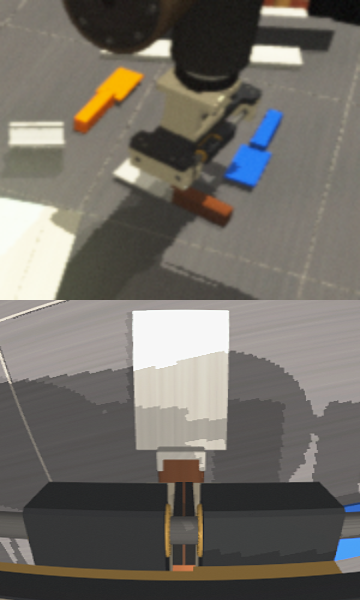

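```bash
python3 - <<'E'
from h import *
def fp(p):
    k=arm.calibration('wrist');T=np.linalg.inv(k['world_from_camera']);q=T[:3,:3]@p+T[:3,3]
    t=np.arctan2(np.hypot(q[0],q[1]),q[2]);a=q[:2]/np.hypot(q[0],q[1]);return (k['cx']+a[0]*t*k['fx'],k['cy']+a[1]*t*k['fx'])
s=arm.get_state();M=R.from_euler('xyz',s['ee_rot']);W=lambda p:s['eef_pos']+M.apply(p)
for p in([0,.04,0],[0,.04,-.0188],[.0095,.04,0],[-.0095,.04,0],[.0095,.04,-.038],[0,0,0],[.0095,0,0],[.0095,0,-.0188],[.0095,0.011,-.0206]):print(p,np.round(fp(W(p))))
a=arm.grab_frame('wrist')[130:310,190:390][:,:,::-1]
b=arm.grab_frame('side')[100:200,290:410][:,:,::-1]
print(proj('side',W([0,0,0])),proj('side',W([0,0,-.02])),proj('side',W([.0095,.0,0])))
cv2.imwrite('pics/x4.png',np.hstack([cv2.resize(a,(400,360)),cv2.resize(b,(400,360),interpolation=2)]))
E
```

```text
[0, 0.04, 0] [344. 234.]
[0, 0.04, -0.0188] [349. 245.]
[0.0095, 0.04, 0] [345. 220.]
[-0.0095, 0.04, 0] [343. 247.]
[0.0095, 0.04, -0.038] [357. 243.]
[0, 0, 0] [281. 234.]
[0.0095, 0, 0] [281. 220.]
[0.0095, 0, -0.0188] [281. 230.]
[0.0095, 0.011, -0.0206] [301. 231.]
[351, 180] [352, 174] [348, 179]
```

View pics/x4.png

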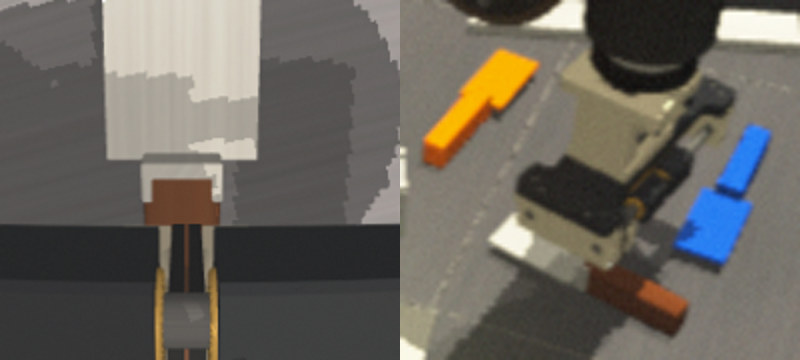

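The wrist view shows the handle's full width below the closed fingers, with nothing where the TCP should project (281,220). The finger ends seem to sit about 34 mm above the reported TCP. I'll open the fingers and go down 19 mm, which is safe because they closed above the 24 mm handle, then check again.

```bash
python3 -m crank '[{"dx":0,"dy":0,"dz":0,"wx":0,"wy":0,"wz":0},{"dx":0,"dy":0,"dz":0,"wx":0,"wy":0,"wz":0},{"dx":0,"dy":0,"dz":0,"wx":0,"wy":0,"wz":0},{"dx":0,"dy":0,"dz":0,"wx":0,"wy":0,"wz":0},{"dx":0,"dy":0,"dz":0,"wx":0,"wy":0,"wz":0},{"dx":0,"dy":0,"dz":0.5,"wx":0,"wy":0,"wz":0},{"dx":0,"dy":0,"dz":1,"wx":0,"wy":0,"wz":0},{"dx":0,"dy":0,"dz":1.5,"wx":0,"wy":0,"wz":0},{"dx":0,"dy":0,"dz":1.9,"wx":0,"wy":0,"wz":0},{"dx":0,"dy":0,"dz":1.9,"wx":0,"wy":0,"wz":0}]' 5 60
python3 - <<'E'
from h import *
a=arm.grab_frame('wrist')[130:330,160:400][:,:,::-1]
b=arm.grab_frame('side')[100:200,290:410][:,:,::-1]
cv2.imwrite('pics/x5.png',np.hstack([cv2.resize(a,(480,400)),cv2.resize(b,(320,400),interpolation=2)]))
E
```

```text
t: 12.95
eef_pos: [0.4764, -0.2739, -0.0161]
ee_rot: [3.142, 0.001, -0.262]
force: [-0.4, -0.5, 1.0]
width: 0.05
gripper_force: 0.0
```

View pics/x5.png

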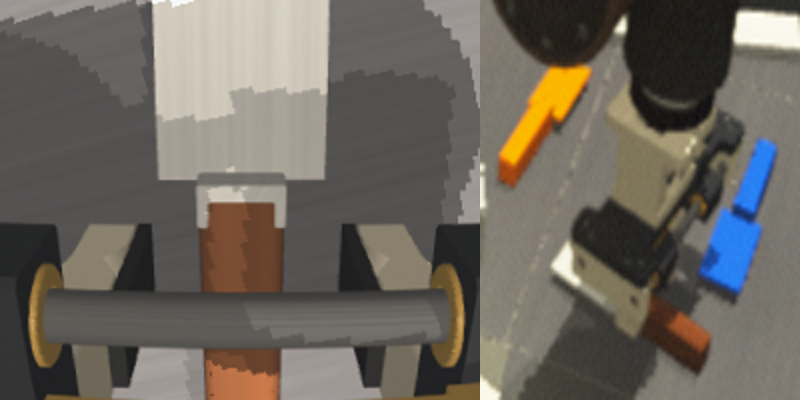

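```bash
python3 -m crank '[{"dx":0,"dy":0,"dz":0.1,"wx":0,"wy":0,"wz":0},{"dx":0,"dy":0,"dz":0.2,"wx":0,"wy":0,"wz":0},{"dx":0,"dy":0,"dz":0.3,"wx":0,"wy":0,"wz":0},{"dx":0,"dy":0,"dz":0.4,"wx":0,"wy":0,"wz":0},{"dx":0,"dy":0,"dz":0.5,"wx":0,"wy":0,"wz":0},{"dx":0,"dy":0,"dz":0.6,"wx":0,"wy":0,"wz":0},{"dx":0,"dy":0,"dz":0.6,"wx":0,"wy":0,"wz":0},{"dx":0,"dy":0,"dz":0.6,"wx":0,"wy":0,"wz":0},{"dx":0,"dy":0,"dz":0.6,"wx":0,"wy":0,"wz":0},{"dx":0,"dy":0,"dz":0.6,"wx":0,"wy":0,"wz":0}]' 4 60
```

```text
t: 14.3
eef_pos: [0.4768, -0.274, -0.0216]
ee_rot: [-3.142, -0.0, -0.262]
force: [-0.0, -0.5, 0.3]
width: 0.0397
gripper_force: 0.0
```

```bash
python3 - <<'E'
from h import *
# finger end estimate: detect in wrist picture with the known opening: pad inner corners
a=arm.grab_frame('wrist')
k=arm.calibration('wrist');T=np.linalg.inv(k['world_from_camera']);s=arm.get_state();M=R.from_euler('xyz',s['ee_rot'])
for w in(.025,.02):
 for d in(0,-.02,-.03,-.035,-.04):
  for x in(.0095,):
   q=T[:3,:3]@(s['eef_pos']+M.apply([x,w,d]))+T[:3,3];r=np.hypot(*q[:2]);t=np.arctan2(r,q[2])
   print(w,d,(k['cx']+q[0]/r*t*k['fx']).round(1),(k['cy']+q[1]/r*t*k['fx']).round(1))
E
```

```text
0.025 0 321.2 219.7
0.025 -0.02 325.1 231.0
0.025 -0.03 327.4 237.5
0.025 -0.035 328.6 241.0
0.025 -0.04 329.9 244.7
0.02 0 313.3 219.7
0.02 -0.02 316.4 231.0
0.02 -0.03 318.2 237.5
0.02 -0.035 319.2 241.1
0.02 -0.04 320.2 244.8
```

```bash
python3 -m crank '[{"dx":0,"dy":0,"dz":0.2,"wx":0,"wy":0,"wz":0},{"dx":0,"dy":0,"dz":0.4,"wx":0,"wy":0,"wz":0},{"dx":0,"dy":0,"dz":0.6,"wx":0,"wy":0,"wz":0},{"dx":0,"dy":0,"dz":0.8,"wx":0,"wy":0,"wz":0},{"dx":0,"dy":0,"dz":0.9,"wx":0,"wy":0,"wz":0},{"dx":0,"dy":0,"dz":1.0,"wx":0,"wy":0,"wz":0},{"dx":0,"dy":0,"dz":1.0,"wx":0,"wy":0,"wz":0},{"dx":0,"dy":0,"dz":1.0,"wx":0,"wy":0,"wz":0},{"dx":0,"dy":0,"dz":1.0,"wx":0,"wy":0,"wz":0},{"dx":0,"dy":0,"dz":1.0,"wx":0,"wy":0,"wz":0}]' 4 60
python3 -m crank '[{"dx":0,"dy":0,"dz":0,"wx":0,"wy":0,"wz":0},{"dx":0,"dy":0,"dz":0,"wx":0,"wy":0,"wz":0},{"dx":0,"dy":0,"dz":0,"wx":0,"wy":0,"wz":0},{"dx":0,"dy":0,"dz":0,"wx":0,"wy":0,"wz":0},{"dx":0,"dy":0,"dz":0,"wx":0,"wy":0,"wz":0},{"dx":0,"dy":0,"dz":0,"wx":0,"wy":0,"wz":0},{"dx":0,"dy":0,"dz":0,"wx":0,"wy":0,"wz":0},{"dx":0,"dy":0,"dz":0,"wx":0,"wy":0,"wz":0},{"dx":0,"dy":0,"dz":0,"wx":0,"wy":0,"wz":0},{"dx":0,"dy":0,"dz":0,"wx":0,"wy":0,"wz":0}]' 0 60
```

```text
t: 15.6
eef_pos: [0.4767, -0.274, -0.0316]
ee_rot: [-3.142, -0.0, -0.262]
force: [0.5, 0.3, 0.1]
width: 0.04
gripper_force: 0.0
t: 16.85
eef_pos: [0.4768, -0.274, -0.0316]
ee_rot: [3.142, -0.0, -0.262]
force: [-0.3, -1.1, 0.2]
width: 0.0214
gripper_force: 60.0
```

Scraper gripped (width 21.4 mm, 60 N). I'll lift it and refine the case pose meanwhile.

```bash
python3 -m crank '[{"dx":0,"dy":0,"dz":-1,"wx":0,"wy":0,"wz":0},{"dx":0,"dy":0,"dz":-3,"wx":0,"wy":0,"wz":0},{"dx":0,"dy":0,"dz":-5,"wx":0,"wy":0,"wz":0},{"dx":0,"dy":0,"dz":-7,"wx":0,"wy":0,"wz":-3},{"dx":-2,"dy":0,"dz":-9,"wx":0,"wy":0,"wz":-8},{"dx":-4,"dy":0,"dz":-10.9,"wx":0,"wy":0,"wz":-13},{"dx":-5,"dy":0,"dz":-10.9,"wx":0,"wy":0,"wz":-19},{"dx":-6,"dy":0,"dz":-10.9,"wx":0,"wy":0,"wz":-23.6},{"dx":-6,"dy":0,"dz":-10.9,"wx":0,"wy":0,"wz":-23.6},{"dx":-6,"dy":0,"dz":-10.9,"wx":0,"wy":0,"wz":-23.6}]' 0 60
python3 - <<'E'
from h import *
H=.1295
for c in('scene','side'):
  arm.grab_frame(c)
  for d in arm.masks_of(c,'cover')[:1]:
    m=d['pixels'].astype(np.uint8);v,u=np.nonzero(m)
    P=np.array([ray(c,a,b,H)[:2] for a,b in zip(u,v)])
    r=cv2.minAreaRect((P*1000).astype(np.float32));print(c,d['confidence'],m.sum(),r)
  for q in('slot','cover_lip','hinge_axis'):print(q,[(np.round(d['centre'],4).tolist(),round(d['confidence'],2)) for d in arm.mark_of(c,q)])
arm.grab_frame('wrist')
for q in('scraper_tip','scraper_grip'):print(q,[(np.round(d['centre'],4).tolist(),round(d['confidence'],2)) for d in arm.mark_of('wrist',q)])
s=arm.get_state();print(s['eef_pos'],s['ee_rot'],s['width'])
E
```

```text
t: 18.1
eef_pos: [0.4192, -0.2586, 0.0778]
ee_rot: [3.141, -0.001, 0.148]
force: [0.6, -0.5, -0.7]
width: 0.0212
gripper_force: 60.0Traceback (most recent call last):
  File "<stdin>", line 7, in <module>
  File "h.py", line 12, in ray
    k=arm.calibration(c);T=np.array(k['world_from_camera']);d=T[:3,:3]@np.array([(u-k['cx'])/k['fx'],(v-k['cy'])/k['fy'],1])
ValueError: time passes only in moves, steps and waits
```

```bash
sed -i 's/^from scipy.*/&\nimport functools\n@functools.lru_cache\ndef cal(c): return arm.calibration(c)/; s/k=arm.calibration(c)/k=cal(c)/' h.py
python3 - <<'E'
from h import *
H=.1295
for c in('scene','side'):
  arm.grab_frame(c)
  for d in arm.masks_of(c,'cover')[:1]:
    m=d['pixels'].astype(np.uint8);v,u=np.nonzero(m)
    P=np.array([ray(c,a,b,H)[:2] for a,b in zip(u,v)])
    r=cv2.minAreaRect((P*1000).astype(np.float32));print(c,d['confidence'],m.sum(),r)
  for q in('slot','cover_lip','hinge_axis'):print(q,[(np.round(d['centre'],4).tolist(),round(d['confidence'],2)) for d in arm.mark_of(c,q)])
arm.grab_frame('wrist')
for q in('scraper_tip','scraper_grip'):print(q,[(np.round(d['centre'],4).tolist(),round(d['confidence'],2)) for d in arm.mark_of('wrist',q)])
s=arm.get_state();print(s['t'],s['eef_pos'],s['ee_rot'],s['width'])
E
```

```text
scene 0.7 4281 ((623.2924194335938, 40.055694580078125), (176.625732421875, 203.1720428466797), 8.000502586364746)
slot [([0.5397, 0.0255, 0.123], 0.78)]
cover_lip [([0.5385, 0.0275, 0.1197], 0.81), ([0.5224, 0.2841, 0.0071], 0.42)]
hinge_axis [([0.7044, 0.0518, 0.1257], 0.7)]
side 0.77 5906 ((621.6015625, 41.029380798339844), (172.8329315185547, 201.24412536621094), 8.203986167907715)
slot [([0.5445, 0.0271, 0.1256], 0.94)]
cover_lip [([0.5377, 0.0307, 0.1212], 0.78), ([0.7025, 0.054, 0.1277], 0.41)]
hinge_axis [([0.7034, 0.0532, 0.1226], 0.91)]
scraper_tip [([0.5204, -0.2426, 0.1211], 0.9), ([0.41, -0.3322, 0.0134], 0.59)]
scraper_grip [([0.4191, -0.2562, 0.1188], 0.97), ([0.4095, -0.4329, 0.0121], 0.56)]
18.85 [ 0.41876794 -0.25844045  0.07735455] [-3.14157214e+00  2.03881049e-05  1.50074480e-01] 0.021636730246553295
```

```bash
python3 -m crank '[{"dx":0.5,"dy":-3,"dz":0,"wx":0,"wy":0,"wz":0},{"dx":1.2,"dy":-7,"dz":0,"wx":0,"wy":0,"wz":0.5},{"dx":1.9,"dy":-11,"dz":0,"wx":0,"wy":0,"wz":0.5},{"dx":2.6,"dy":-15,"dz":0,"wx":0,"wy":0,"wz":0.5},{"dx":3.3,"dy":-19,"dz":0,"wx":0,"wy":0,"wz":0.5},{"dx":3.9,"dy":-23,"dz":0,"wx":0,"wy":0,"wz":0.5},{"dx":4.3,"dy":-25.5,"dz":0,"wx":0,"wy":0,"wz":0.5},{"dx":4.5,"dy":-26.6,"dz":0,"wx":0,"wy":0,"wz":0.5},{"dx":4.5,"dy":-26.6,"dz":0,"wx":0,"wy":0,"wz":0.5},{"dx":4.5,"dy":-26.6,"dz":0,"wx":0,"wy":0,"wz":0.5}]' 0 60
python3 m.py side,wrist scraper_tip,slot,cover_lip
python3 -c "
from h import *
a=arm.grab_frame('side')[170:290,220:380];b=arm.grab_frame('wrist')[0:300,80:480]
cv2.imwrite('pics/x6.png',np.hstack([cv2.resize(a,(400,300),interpolation=2),cv2.resize(b,(400,300))])[:,:,::-1])"
```

```text
t: 20.1
eef_pos: [0.4233, 0.0107, 0.0773]
ee_rot: [3.141, 0.0, 0.141]
force: [-0.2, -0.2, -1.6]
width: 0.0214
gripper_force: 60.0
side scraper_tip [([0.6366, -0.5301, 0.0142], 0.76), ([0.5253, 0.0224, 0.1235], 0.74)]
side slot [([0.5422, 0.0277, 0.1186], 0.76), ([0.4434, 0.0141, 0.1093], 0.55)]
side cover_lip [([0.694, -0.2757, -0.0015], 0.66), ([0.5377, 0.0279, 0.126], 0.61)]
wrist scraper_tip [([0.5231, 0.0257, 0.1217], 0.83)]
wrist slot [([0.5391, 0.0307, 0.121], 0.76)]
wrist cover_lip [([0.5331, 0.0294, 0.1254], 0.61)]
20.5 [0.4235 0.011  0.0774] [-3.142  0.     0.141] [ 0.8  1.2 -0.6]
```

View pics/x6.png

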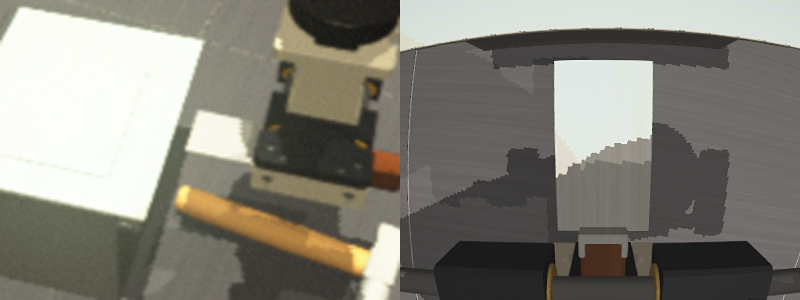

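The blade is level and square to the lip, about 16 mm short of the slot mouth. Inserting it slowly.

```bash
python3 -m crank '[{"dx":0.5,"dy":0,"dz":0,"wx":0,"wy":0,"wz":0},{"dx":1,"dy":0,"dz":0,"wx":0,"wy":0,"wz":0},{"dx":1.4,"dy":0,"dz":0,"wx":0,"wy":0,"wz":0},{"dx":1.7,"dy":0,"dz":0,"wx":0,"wy":0,"wz":0},{"dx":2.0,"dy":0,"dz":0,"wx":0,"wy":0,"wz":0},{"dx":2.3,"dy":0,"dz":0,"wx":0,"wy":0,"wz":0},{"dx":2.6,"dy":0,"dz":0,"wx":0,"wy":0,"wz":0},{"dx":2.9,"dy":0,"dz":0,"wx":0,"wy":0,"wz":0},{"dx":2.9,"dy":0,"dz":0,"wx":0,"wy":0,"wz":0},{"dx":2.9,"dy":0,"dz":0,"wx":0,"wy":0,"wz":0}]' 0 60
python3 m.py side,wrist scraper_tip,cover_lip,scraper_grip
```

```text
t: 21.85
eef_pos: [0.4521, 0.0153, 0.0773]
ee_rot: [3.142, 0.0, 0.141]
force: [-0.4, 0.7, -1.2]
width: 0.0216
gripper_force: 60.0
side scraper_tip [([0.5553, 0.0314, 0.1188], 0.82), ([0.5215, 0.2837, 0.0038], 0.67), ([0.6376, -0.5297, 0.0117], 0.55), ([0.7032, 0.0557, 0.1218], 0.34)]
side cover_lip [([0.5362, 0.0289, 0.1256], 0.79)]
side scraper_grip [([0.6549, -0.4318, 0.009], 0.79)]
wrist scraper_tip []
wrist cover_lip [([0.5351, 0.0279, 0.1247], 0.81)]
wrist scraper_grip [([0.4553, 0.0173, 0.1197], 0.6)]
22.25 [0.4522 0.0154 0.0774] [ 3.142 -0.     0.141] [-0.1 -0.3 -0.8]
```

The blade is in the slot without contact, tip about 12 mm inside. Next a first pry: pitch the tip up 8° about the grip. I'll also compare the camera-to-TCP transform before and after to check that the TCP offset is rigid.

```bash
cat > rig.py <<'E'
from h import *
s=arm.get_state();M=R.from_euler('xyz',s['ee_rot']);T=np.array(arm.calibration('wrist')['world_from_camera'])
print('cam in tool',M.inv().apply(T[:3,3]-s['eef_pos']).round(4),'tool x,z',M.as_matrix()[:,0].round(3),M.as_matrix()[:,2].round(3),s['eef_pos'].round(4),s['force'].round(1),s['moment'].round(2))
E
python3 rig.py
python3 -m crank '[{"dx":0,"dy":0,"dz":0,"wx":0,"wy":1,"wz":0},{"dx":0.05,"dy":0,"dz":0,"wx":0,"wy":2,"wz":0},{"dx":0.1,"dy":0,"dz":0,"wx":0,"wy":3,"wz":0},{"dx":0.15,"dy":0,"dz":0,"wx":0,"wy":4,"wz":0},{"dx":0.2,"dy":0,"dz":0,"wx":0,"wy":5,"wz":0},{"dx":0.25,"dy":0,"dz":0,"wx":0,"wy":6,"wz":0},{"dx":0.3,"dy":0,"dz":0,"wx":0,"wy":7,"wz":0},{"dx":0.3,"dy":0,"dz":0,"wx":0,"wy":8,"wz":0},{"dx":0.3,"dy":0,"dz":0,"wx":0,"wy":8,"wz":0},{"dx":0.3,"dy":0,"dz":0,"wx":0,"wy":8,"wz":0}]' 0 60
python3 rig.py; python3 m.py side,wrist,scene scraper_tip,cover_lip,scraper_grip
```

```text
cam in tool [ 0.0742  0.0005 -0.1923] tool x,z [0.99  0.141 0.   ] [ 0. -0. -1.] [0.4522 0.0154 0.0774] [-0.1 -0.3 -0.8] [-0.1   0.06 -0.06]
t: 23.5
eef_pos: [0.455, 0.0157, 0.0773]
ee_rot: [3.141, -0.139, 0.141]
force: [-0.6, 0.6, -1.7]
width: 0.0213
gripper_force: 60.0
cam in tool [ 0.0742  0.0005 -0.1924] tool x,z [0.98  0.14  0.139] [ 0.137  0.019 -0.99 ] [0.455  0.0157 0.0773] [-0.6  0.6 -1.7] [-0.29  0.91  0.05]
side scraper_tip [([0.6365, -0.5308, 0.0128], 0.82), ([0.5512, 0.0282, 0.133], 0.77), ([0.412, -0.3331, 0.0101], 0.56)]
side cover_lip [([0.5352, 0.0283, 0.1345], 0.64)]
side scraper_grip [([0.653, -0.4309, 0.0134], 0.79), ([0.4045, -0.4318, 0.0141], 0.56)]
wrist scraper_tip []
wrist cover_lip [([0.5342, 0.0292, 0.134], 0.76)]
wrist scraper_grip [([0.4502, 0.0203, 0.118], 0.66)]
scene scraper_tip [([0.5502, 0.0292, 0.1349], 0.87), ([0.6364, -0.5268, 0.0201], 0.72), ([0.4146, -0.3323, 0.0126], 0.71)]
scene cover_lip [([0.5368, 0.0296, 0.1339], 0.84)]
scene scraper_grip [([0.4089, -0.4327, 0.0131], 0.95), ([0.4458, 0.0172, 0.1236], 0.64), ([0.7058, 0.0544, 0.1266], 0.53)]
24.1 [0.4552 0.0158 0.0773] [ 3.142 -0.14   0.141] [-0.7 -0.3 -3. ]
```

The TCP offset is rigid and the pry works: the lip rose about 8.5 mm and the tip is 15 mm under the cover. Now swinging the cover up along its arc.

```bash
python3 -m crank '[{"dx":0.58,"dy":0,"dz":-1.5,"wx":0,"wy":0,"wz":0},{"dx":1.03,"dy":0,"dz":-2.78,"wx":0,"wy":0,"wz":0},{"dx":1.58,"dy":0,"dz":-4.02,"wx":0,"wy":0,"wz":0},{"dx":2.25,"dy":0,"dz":-5.19,"wx":0,"wy":0,"wz":0},{"dx":3.02,"dy":0,"dz":-6.3,"wx":0,"wy":0,"wz":0},{"dx":3.88,"dy":0,"dz":-7.35,"wx":0,"wy":0,"wz":0},{"dx":4.82,"dy":0,"dz":-8.31,"wx":0,"wy":0,"wz":0},{"dx":5.86,"dy":0,"dz":-9.2,"wx":0,"wy":0,"wz":0},{"dx":6.73,"dy":0,"dz":-9.83,"wx":0,"wy":0,"wz":0},{"dx":7.19,"dy":0,"dz":-10.12,"wx":0,"wy":0,"wz":0}]' 0 60
python3 rig.py; python3 m.py side,scene scraper_tip,cover_lip
```

```text
t: 25.35
eef_pos: [0.5124, 0.024, 0.188]
ee_rot: [-3.142, -0.14, 0.141]
force: [-2.3, 0.6, -1.5]
width: 0.0215
gripper_force: 60.0
cam in tool [ 0.0742  0.0005 -0.1925] tool x,z [0.98  0.139 0.139] [ 0.138  0.02  -0.99 ] [0.5124 0.024  0.188 ] [-2.3  0.6 -1.5] [-0.18  1.18  0.06]
side scraper_tip [([0.4125, -0.3321, 0.0136], 0.77), ([0.609, 0.0367, 0.2452], 0.61)]
side cover_lip [([0.596, 0.0395, 0.2568], 0.74)]
scene scraper_tip [([0.415, -0.3307, 0.0111], 0.82), ([0.6031, 0.0356, 0.2462], 0.8), ([0.6375, -0.5287, 0.0174], 0.59)]
scene cover_lip [([0.5994, 0.0376, 0.2545], 0.57), ([0.6921, -0.28, -0.005], 0.54)]
25.65 [0.5117 0.0238 0.1875] [-3.142 -0.14   0.141] [ 0.7 -0.1 -0.8]
```

```bash
python3 -m crank '[{"dx":1.17,"dy":0,"dz":-0.67,"wx":0,"wy":0,"wz":0},{"dx":2.4,"dy":0,"dz":-1.23,"wx":0,"wy":0,"wz":0},{"dx":3.68,"dy":0,"dz":-1.68,"wx":0,"wy":0,"wz":0},{"dx":4.99,"dy":0,"dz":-2.03,"wx":0,"wy":0,"wz":0},{"dx":6.32,"dy":0,"dz":-2.24,"wx":0,"wy":0,"wz":0},{"dx":7.67,"dy":0,"dz":-2.35,"wx":0,"wy":0,"wz":0},{"dx":9.02,"dy":0,"dz":-2.34,"wx":0,"wy":0,"wz":0},{"dx":10.36,"dy":0,"dz":-2.21,"wx":0,"wy":0,"wz":0},{"dx":11.67,"dy":0,"dz":-1.97,"wx":0,"wy":0,"wz":0},{"dx":12.3,"dy":0,"dz":-1.8,"wx":0,"wy":0,"wz":0}]' 0 60
python3 m.py side,scene scraper_tip,cover_lip,hinge_axis
```

```text
t: 26.9
eef_pos: [0.6307, 0.0407, 0.2221]
ee_rot: [3.141, -0.139, 0.141]
force: [-1.4, 0.9, -1.2]
width: 0.0219
gripper_force: 60.0
side scraper_tip [([0.7246, 0.0575, 0.2779], 0.88), ([0.6408, -0.5294, 0.0131], 0.78), ([0.4157, -0.334, 0.0087], 0.65), ([0.5232, 0.2852, 0.0035], 0.44), ([0.4663, 0.2727, 0.015], 0.29)]
side cover_lip [([0.7252, 0.0604, 0.2933], 0.72)]
side hinge_axis [([0.7042, 0.0552, 0.1233], 0.69)]
scene scraper_tip [([0.4161, -0.3315, 0.0131], 0.8), ([0.6402, -0.5281, 0.0167], 0.78), ([0.7221, 0.0508, 0.2812], 0.7)]
scene cover_lip [([0.7262, 0.0563, 0.2915], 0.57)]
scene hinge_axis [([0.7072, 0.0496, 0.1288], 0.91), ([0.6317, 0.0414, -0.0012], 0.21)]
27.3 [0.6296 0.0407 0.2228] [-3.141 -0.14   0.141] [-0.2 -0.1 -0.9]
```

The cover is at about 97°. Retracting, then carrying the scraper back to its original spot.

```bash
python3 -m crank '[{"dx":-3,"dy":0,"dz":-0.4,"wx":0,"wy":0,"wz":0},{"dx":-7.5,"dy":2,"dz":-1,"wx":0,"wy":0,"wz":0},{"dx":-10,"dy":7,"dz":-0.5,"wx":0,"wy":-2,"wz":0},{"dx":-12,"dy":12,"dz":0.5,"wx":0,"wy":-4,"wz":0},{"dx":-14,"dy":17,"dz":1.5,"wx":0,"wy":-6,"wz":0},{"dx":-16.5,"dy":22,"dz":2.8,"wx":0,"wy":-8,"wz":0},{"dx":-19,"dy":26,"dz":3.6,"wx":0,"wy":-8,"wz":0},{"dx":-20.3,"dy":29,"dz":4.2,"wx":0,"wy":-8,"wz":0},{"dx":-20.3,"dy":29,"dz":4.2,"wx":0,"wy":-8,"wz":0},{"dx":-20.3,"dy":29,"dz":4.2,"wx":0,"wy":-8,"wz":0}]' 0 60
python3 m.py scene,wrist scraper_tip,cover_lip
```

```text
t: 28.55
eef_pos: [0.4775, -0.2739, 0.153]
ee_rot: [3.141, -0.001, 0.141]
force: [-0.4, 0.8, -1.1]
width: 0.0216
gripper_force: 60.0
scene scraper_tip [([0.6393, -0.5292, 0.0174], 0.97), ([0.4149, -0.3285, 0.0138], 0.82), ([0.5754, -0.26, 0.1965], 0.79), ([0.4972, -0.2717, 0.1891], 0.31)]
scene cover_lip [([0.7284, 0.0565, 0.2928], 0.77)]
wrist scraper_tip [([0.6366, -0.5277, 0.0121], 0.95), ([0.4115, -0.3314, 0.0136], 0.73), ([0.5795, -0.2581, 0.1962], 0.59)]
wrist cover_lip []
28.85 [ 0.4779 -0.2734  0.153 ] [ 3.141e+00 -1.000e-03  1.420e-01] [ 0.4 -0.4 -0.7]
```

```bash
python3 -m crank '[{"dx":0,"dy":0,"dz":2,"wx":0,"wy":0,"wz":5},{"dx":0,"dy":0,"dz":5,"wx":0,"wy":0,"wz":12},{"dx":0,"dy":0,"dz":8,"wx":0,"wy":0,"wz":18},{"dx":0,"dy":0,"dz":11,"wx":0,"wy":0,"wz":23},{"dx":0,"dy":0,"dz":14,"wx":0,"wy":0,"wz":23},{"dx":0,"dy":0,"dz":16.5,"wx":0,"wy":0,"wz":23},{"dx":0,"dy":0,"dz":17.6,"wx":0,"wy":0,"wz":23},{"dx":0,"dy":0,"dz":18.1,"wx":0,"wy":0,"wz":23},{"dx":0,"dy":0,"dz":18.4,"wx":0,"wy":0,"wz":23},{"dx":0,"dy":0,"dz":18.4,"wx":0,"wy":0,"wz":23}]' 0 60
python3 -m crank '[{"dx":0,"dy":0,"dz":0,"wx":0,"wy":0,"wz":0},{"dx":0,"dy":0,"dz":0,"wx":0,"wy":0,"wz":0},{"dx":0,"dy":0,"dz":0,"wx":0,"wy":0,"wz":0},{"dx":0,"dy":0,"dz":0,"wx":0,"wy":0,"wz":0},{"dx":0,"dy":0,"dz":0,"wx":0,"wy":0,"wz":0},{"dx":0,"dy":0,"dz":-2,"wx":0,"wy":0,"wz":0},{"dx":0,"dy":0,"dz":-7,"wx":0,"wy":0,"wz":0},{"dx":0,"dy":0,"dz":-13,"wx":0,"wy":0,"wz":0},{"dx":0,"dy":0,"dz":-19,"wx":0,"wy":0,"wz":0},{"dx":0,"dy":0,"dz":-24,"wx":0,"wy":0,"wz":0}]' 6 60
cat > t.py <<'E'
from h import *
for c in('scene','side'):
  arm.grab_frame(c)
  for q in('scraper_tip','scraper_grip','long_tube','cover_lip','rack_tube_a','rack','pad'):
    print(c,q,[(np.round(d['centre'],4).tolist(),round(d['confidence'],2)) for d in arm.mark_of(c,q)])
  print('find',[(np.round(d['centre'],4).tolist(),round(d['confidence'],2)) for d in arm.find_in(c,'long_tube')])
E
python3 t.py; python3 rig.py
python3 - <<'E'
from h import *
a=arm.grab_frame('scene')[130:310,220:440];b=arm.grab_frame('side')[90:390,130:430]
cv2.imwrite('pics/x7.png',np.hstack([cv2.resize(a,(440,360),interpolation=2),cv2.resize(b,(360,360))])[:,:,::-1])
E
```

```text
t: 30.1
eef_pos: [0.4779, -0.274, -0.0308]
ee_rot: [-3.142, -0.001, -0.26]
force: [-0.4, -0.7, -2.5]
width: 0.0217
gripper_force: 60.0
t: 31.35
eef_pos: [0.4776, -0.274, 0.2115]
ee_rot: [-3.142, -0.002, -0.26]
force: [1.7, 0.1, -1.1]
width: 0.0601
gripper_force: 0.0
scene scraper_tip [([0.574, -0.2987, 0.0137], 0.9), ([0.414, -0.3328, 0.0122], 0.67), ([0.6376, -0.5278, 0.0175], 0.63), ([0.4748, -0.2767, 0.0146], 0.26)]
scene scraper_grip [([0.6526, -0.4312, 0.0125], 0.82), ([0.4747, -0.2745, 0.0117], 0.79), ([0.4085, -0.4336, 0.012], 0.69)]
scene long_tube [([0.4981, -0.2791, -0.001], 0.64)]
scene cover_lip [([0.727, 0.0568, 0.294], 0.85)]
scene rack_tube_a [([0.5229, 0.287, 0.0097], 0.58), ([0.5808, 0.2992, 0.0133], 0.47)]
scene rack [([0.5194, 0.2855, -0.0027], 0.96)]
scene pad []
find []
side scraper_tip [([0.5768, -0.2994, 0.0111], 0.83), ([0.4147, -0.3324, 0.0072], 0.78), ([0.6367, -0.5292, 0.0141], 0.64)]
side scraper_grip [([0.6517, -0.432, 0.0118], 0.92), ([0.4042, -0.4305, 0.0142], 0.61)]
side long_tube [([0.6071, 0.0809, 0.009], 0.62)]
side cover_lip [([0.7313, 0.0553, 0.2962], 0.72)]
side rack_tube_a [([0.5747, 0.2968, 0.0101], 0.76), ([0.5252, 0.2889, 0.0066], 0.72)]
side rack [([0.5201, 0.284, 0.0038], 0.78)]
side pad [([0.4635, 0.2755, 0.0137], 0.51)]
find [([0.6013, 0.0908, 0.1013], 0.76)]
cam in tool [ 0.0745  0.0009 -0.1923] tool x,z [ 0.966 -0.257 -0.   ] [-0. -0. -1.] [ 0.4774 -0.274   0.2086] [-0.9 -0.5 -0.5] [-0.13  0.02  0.04]
```

View pics/x7.png

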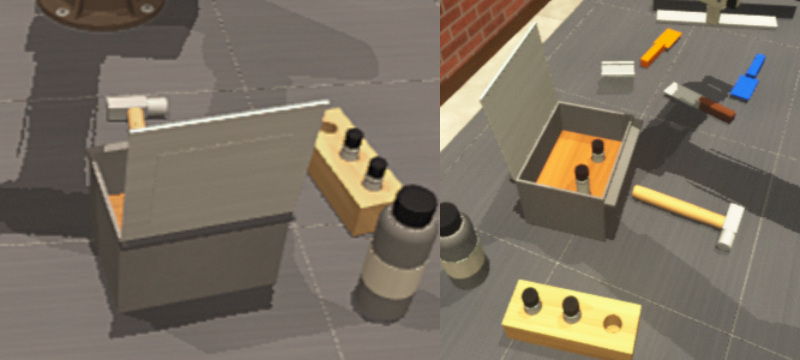

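The picture shows the cover standing open, the scraper lying flat with nothing else near it, and two tubes in the case. The longer one, at (582,178) in the composite, is in the +y hole near the rack; the short one is at (597,150). The empty rack hole is at (613,323). Moving over the long tube.

```bash
python3 -m crank '[{"dx":0.3,"dy":-3,"dz":0,"wx":0,"wy":0,"wz":-2},{"dx":0.6,"dy":-7.5,"dz":0,"wx":0,"wy":0,"wz":-5},{"dx":1,"dy":-12,"dz":0,"wx":0,"wy":0,"wz":-8},{"dx":1.5,"dy":-17,"dz":0,"wx":0,"wy":0,"wz":-12},{"dx":2,"dy":-22,"dz":0,"wx":0,"wy":0,"wz":-16},{"dx":2.4,"dy":-27,"dz":0,"wx":0,"wy":0,"wz":-20},{"dx":2.8,"dy":-32,"dz":0,"wx":0,"wy":0,"wz":-23},{"dx":3.1,"dy":-36,"dz":0,"wx":0,"wy":0,"wz":-23},{"dx":3.25,"dy":-37.8,"dz":0,"wx":0,"wy":0,"wz":-23},{"dx":3.25,"dy":-37.8,"dz":0,"wx":0,"wy":0,"wz":-23}]' 6 60
python3 - <<'E'
from h import *
im=arm.grab_frame('wrist');cv2.imwrite('pics/w8.png',im[:,:,::-1])
for q in('long_tube','short_tube','rack','pad'):
  print(q,[(np.round(d['centre'],4).tolist(),round(d['confidence'],2)) for d in arm.mark_of('wrist',q)])
for q in('long_tube',):print('find',[(np.round(d['centre'],4).tolist(),round(d['confidence'],2)) for d in arm.find_in('wrist',q)])
s=arm.get_state();print(s['t'],s['eef_pos'].round(4),s['ee_rot'].round(3))
E
```

```text
t: 33.6
eef_pos: [0.6061, 0.0838, 0.2083]
ee_rot: [3.141, 0.001, 0.143]
force: [-0.3, -0.1, -0.8]
width: 0.0599
gripper_force: 0.0
long_tube [([0.606, 0.0818, 0.0139], 0.93), ([0.7058, 0.0494, 0.1225], 0.67)]
short_tube [([0.6206, -0.0071, 0.0063], 0.91), ([0.5821, 0.2979, 0.0134], 0.36)]
rack [([0.5234, 0.2856, -0.0027], 0.85)]
pad []
find [([0.6135, 0.0802, 0.1211], 0.95)]
33.9 [0.6059 0.082  0.209 ] [-3.142 -0.     0.14 ]
```

View pics/w8.png

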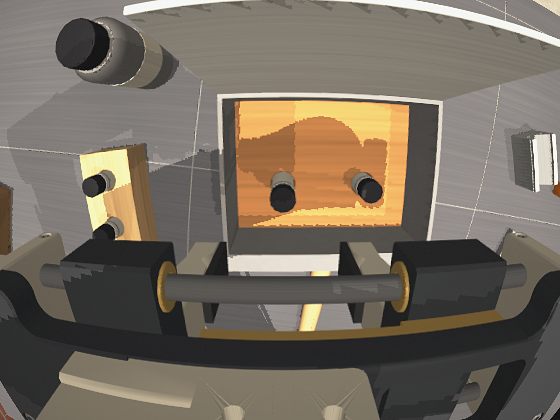

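The wrist view shows the long tube's cap at about (283,199) with its base at (282,178), the short tube's cap at (370,191), and rack tube caps at (97,185) and (108,231).

```bash
python3 - <<'E'
from h import *
k=arm.calibration('wrist')
print('long',fray(283,199,.12,k).round(4),'short',fray(370,191,.09,k).round(4),fray(97,186,.09,k).round(4))
print(totool([*fray(283,199,.12,k)[:2],.062]).round(2),totool([.606,.083,.062]).round(2))
E
```

```text
long [0.6048 0.0811 0.12  ] short [ 0.6175 -0.0058  0.09  ] [0.5837 0.2849 0.09  ]
[-0.13  0.08 14.7 ] [ 0.02 -0.09 14.7 ]
```

```bash
python3 -m crank '[{"dx":0,"dy":0,"dz":2,"wx":0,"wy":0,"wz":0},{"dx":0,"dy":0,"dz":5,"wx":0,"wy":0,"wz":0},{"dx":0,"dy":0,"dz":8,"wx":0,"wy":0,"wz":0},{"dx":0,"dy":0,"dz":10.5,"wx":0,"wy":0,"wz":0},{"dx":0,"dy":0,"dz":12.2,"wx":0,"wy":0,"wz":0},{"dx":0,"dy":0,"dz":13.2,"wx":0,"wy":0,"wz":0},{"dx":0,"dy":0,"dz":14,"wx":0,"wy":0,"wz":0},{"dx":0,"dy":0,"dz":14.4,"wx":0,"wy":0,"wz":0},{"dx":0,"dy":0,"dz":14.7,"wx":0,"wy":0,"wz":0},{"dx":0,"dy":0,"dz":14.7,"wx":0,"wy":0,"wz":0}]' 5 30
python3 -m crank '[{"dx":0,"dy":0,"dz":0,"wx":0,"wy":0,"wz":0},{"dx":0,"dy":0,"dz":0,"wx":0,"wy":0,"wz":0},{"dx":0,"dy":0,"dz":0,"wx":0,"wy":0,"wz":0},{"dx":0,"dy":0,"dz":0,"wx":0,"wy":0,"wz":0},{"dx":0,"dy":0,"dz":0,"wx":0,"wy":0,"wz":0},{"dx":0,"dy":0,"dz":0,"wx":0,"wy":0,"wz":0},{"dx":0,"dy":0,"dz":0,"wx":0,"wy":0,"wz":0},{"dx":0,"dy":0,"dz":0,"wx":0,"wy":0,"wz":0},{"dx":0,"dy":0,"dz":0,"wx":0,"wy":0,"wz":0},{"dx":0,"dy":0,"dz":0,"wx":0,"wy":0,"wz":0}]' 0 30
```

```text
t: 35.15
eef_pos: [0.6061, 0.083, 0.0618]
ee_rot: [-3.142, -0.0, 0.141]
force: [-0.1, -0.3, 0.6]
width: 0.0503
gripper_force: 0.0
t: 36.4
eef_pos: [0.6061, 0.083, 0.0618]
ee_rot: [-3.142, -0.0, 0.141]
force: [-1.1, 0.2, 2.4]
width: 0.0232
gripper_force: 30.0
```

```bash
python3 -m crank '[{"dx":0,"dy":0,"dz":-1,"wx":0,"wy":0,"wz":0},{"dx":0,"dy":0,"dz":-2.5,"wx":0,"wy":0,"wz":0},{"dx":0,"dy":0,"dz":-4.5,"wx":0,"wy":0,"wz":0},{"dx":0,"dy":0,"dz":-7,"wx":0,"wy":0,"wz":0},{"dx":0,"dy":0,"dz":-9.5,"wx":0,"wy":0,"wz":0},{"dx":0,"dy":0,"dz":-12,"wx":0,"wy":0,"wz":0},{"dx":0,"dy":0,"dz":-14,"wx":0,"wy":0,"wz":0},{"dx":-1,"dy":-1,"dz":-15,"wx":0,"wy":0,"wz":0},{"dx":-3,"dy":-3.5,"dz":-15,"wx":0,"wy":0,"wz":0},{"dx":-5,"dy":-6,"dz":-15,"wx":0,"wy":0,"wz":0}]' 0 30
python3 -m crank '[{"dx":-2,"dy":-2.5,"dz":0,"wx":0,"wy":0,"wz":0},{"dx":-4.5,"dy":-5,"dz":0,"wx":0,"wy":0,"wz":0},{"dx":-7,"dy":-8,"dz":0,"wx":0,"wy":0,"wz":0},{"dx":-9.5,"dy":-10.5,"dz":0,"wx":0,"wy":0,"wz":0},{"dx":-11,"dy":-12.5,"dz":0,"wx":0,"wy":0,"wz":0},{"dx":-12,"dy":-13.3,"dz":0,"wx":0,"wy":0,"wz":0},{"dx":-12,"dy":-13.3,"dz":0,"wx":0,"wy":0,"wz":0},{"dx":-12,"dy":-13.3,"dz":0,"wx":0,"wy":0,"wz":0},{"dx":-12,"dy":-13.3,"dz":0,"wx":0,"wy":0,"wz":0},{"dx":-12,"dy":-13.3,"dz":0,"wx":0,"wy":0,"wz":0}]' 0 30
python3 - <<'E'
from h import *
im=arm.grab_frame('wrist');cv2.imwrite('pics/w9.png',im[:,:,::-1])
for q in('long_tube','rack_tube_a','rack','pad'):
  print(q,[(np.round(d['centre'],4).tolist(),round(d['confidence'],2)) for d in arm.mark_of('wrist',q)])
k=arm.calibration('wrist');np.savez('k9.npz',**k)
s=arm.get_state();print(s['t'],s['eef_pos'].round(4),s['ee_rot'].round(3),s['width'])
E
```

```text
t: 37.65
eef_pos: [0.5467, 0.1359, 0.2119]
ee_rot: [-3.141, 0.0, 0.141]
force: [-0.0, 0.2, 0.0]
width: 0.0232
gripper_force: 30.0
t: 38.9
eef_pos: [0.4109, 0.2497, 0.2115]
ee_rot: [3.141, 0.0, 0.14]
force: [0.7, 0.2, -0.4]
width: 0.0234
gripper_force: 30.0
long_tube [([0.4105, 0.2473, 0.1619], 0.62)]
rack_tube_a [([0.5793, 0.3012, 0.0175], 0.88), ([0.5221, 0.2832, 0.0094], 0.57)]
rack [([0.6202, -0.0081, 0.0075], 0.63)]
pad [([0.463, 0.2755, 0.01], 0.48)]
39.15 [0.4106 0.25   0.2116] [3.141 0.    0.141] 0.02294481823341273
```

View pics/w9.png

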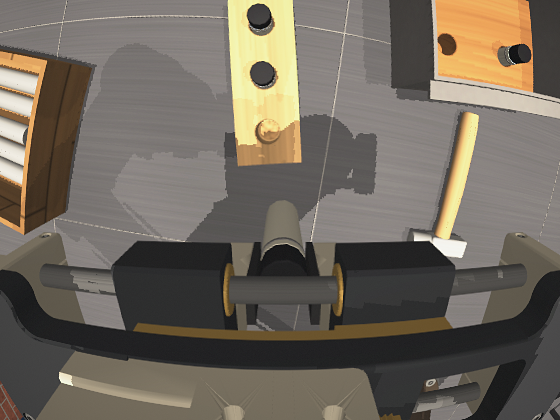

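The tube is held and hangs straight (foot end near (282,205)). The empty rack hole is at (268,130) and the rack tube caps are at (260,17) and (263,74).

```bash
python3 - <<'E'
from h import *
k=dict(np.load('k9.npz'))
for n,u,v,z in(('hole',268,130,.052),('capA',263,73,.09),('capB',260,16,.09),('edgeL',239,165,.052),('edgeR',301,162,.052)):print(n,fray(u,v,z,k).round(4))
L,Rr=fray(239,165,.052,k),fray(301,162,.052,k);e=(L-Rr)[:2];print(np.linalg.norm(e));e/=np.linalg.norm(e);x=np.array([e[1],-e[0]]);print('hole from edge',((L+Rr)/2)[:2]+.035*x,np.arctan2(x[1],x[0]))
im=cv2.imread('pics/w9.png')[105:155,240:300];g=cv2.cvtColor(im,6);
print('\n'.join(' '.join('%3d'%q for q in r[::2]) for r in g[::3]))
E
```

```text
hole [0.4646 0.2731 0.052 ]
capA [0.5209 0.284  0.09  ]
capB [0.5778 0.2951 0.09  ]
edgeL [0.4223 0.2996 0.052 ]
edgeR [0.435  0.2327 0.052 ]
0.06809613462474148
hole from edge [0.46302918 0.27266938] 0.18679064758358954
231 229 227 222 225 226 226 235 234 228 216 228 215 218 222 224 222 223 222 223 226 227 231 232 230 229 232 239 238 241
231 230 227 222 225 227 226 226 226 215 216 220 216 217 223 224 222 224 223 222 225 227 231 233 231 230 232 239 238 242
230 230 228 223 225 226 225 226 226 216 216 220 217 216 223 223 223 224 223 222 226 227 231 233 231 229 232 230 238 243
230 231 229 223 225 226 226 227 226 229 228 218 217 215 223 223 223 224 224 222 226 226 230 233 232 229 232 230 238 243
229 231 229 223 224 226 226 235 237 229 226 217 217 214 223 223 223 225 225 222 226 226 230 233 232 230 232 236 238 243
229 231 229 223 224 226 226 236 236 229 220 168 228 228 217 223 202 214 226 222 226 226 229 233 232 230 232 209 207 214
229 231 229 224 225 226 226 236 240 150 114 194 219 225 214 212 219 207 211 217 225 227 229 234 234 169 150 189 186 187
228 231 229 225 223 226 228 229 150  99
[... 460 characters left out ...]
 226 227 228 162  77  87 148 150 143 142 126 130 150 124 117 145 148 148 159 159 155 154 151 187 185
228 229 230 228 230 225 227 227 225 167  88  87  92 101 109 109  99  90 134 144 143 148 148 157 160 156 153 152 187 186
185 175 176 174 236 232 228 146 180 179 173 125 125 116 110 128 134 139 144 144 143 148 149 155 161 156 153 186 188 185
147 145 151 150 150 145 146 146 145 143 152 125 134 132 130 140 137 140 144 144 143 147 149 155 161 156 154 186 187 185
147 144 152 151 150 146 146 147 147 146 141 127 133 132 129 140 137 138 144 146 143 148 148 153 162 158 153 153 189 184
146 146 152 152 150 147 145 147 146 146 141 126 133 133 128 139 137 139 143 146 143 147 148 152 161 158 154 153 189 186
```

```bash
python3 - <<'E'
from h import *
k=dict(np.load('k9.npz'))
im=cv2.imread('pics/w9.png');g=cv2.cvtColor(im,6)
for v in(198,200,202,204,208,214,222,230):print(v,g[v,258:308:2])
print('far edge of foot in tool cm',totool(fray(282,200.5,.16,k)).round(2))
print('target',totool([.464,.273,.0618]).round(2))
E
```

```text
198 [87 87 87 86 87 87 86 86 87 85 85 86 86 87 87 87 88 89 88 88 87 86 87 87
 87]
200 [ 89  89  88  88  88  87  87  86  87  85  93 100 105 115  95  86  86  86
  86  88  89  89  89  89  90]
202 [ 87  89  88  87  87  86  86  85  94 117 117 117 117 118 117 114  96  86
  87  88  88  89  88  88  86]
204 [ 87  86  86  86  86  87  87 108 114 116 116 117 117 117 116 115 114 112
  86  86  87  86  85  87  87]
208 [ 87  87  87  86  87  93 111 114 115 117 118 117 118 117 117 115 114 113
 109  90  87  86  87  88  88]
214 [ 86  87  87  88  95 108 112 115 116 117 118 118 118 119 118 117 115 113
 111 110  91  89  87  84 133]
222 [ 85  86  87  87 104 112 113 117 117 119 118 118 118 118 118 116 116 113
 112 108 102 138 137 137 135]
230 [ 86  86  87  95 110 114 116 117 118 119 120 119 119 119 118 118 116 114
 114 111 107 121 134 133 133]
far edge of foot in tool cm [ 0.76 -0.    5.16]
target [ 5.61 -1.53 14.98]
```

```bash
python3 -m crank '[{"dx":2,"dy":-0.5,"dz":0,"wx":0,"wy":0,"wz":0},{"dx":4.5,"dy":-1.2,"dz":1,"wx":0,"wy":0,"wz":0},{"dx":5.6,"dy":-1.5,"dz":3,"wx":0,"wy":0,"wz":0},{"dx":5.6,"dy":-1.5,"dz":5.5,"wx":0,"wy":0,"wz":0},{"dx":5.6,"dy":-1.5,"dz":8,"wx":0,"wy":0,"wz":0},{"dx":5.6,"dy":-1.5,"dz":9.5,"wx":0,"wy":0,"wz":0},{"dx":5.6,"dy":-1.5,"dz":10.3,"wx":0,"wy":0,"wz":0},{"dx":5.6,"dy":-1.5,"dz":10.8,"wx":0,"wy":0,"wz":0},{"dx":5.6,"dy":-1.5,"dz":11.3,"wx":0,"wy":0,"wz":0},{"dx":5.6,"dy":-1.5,"dz":11.8,"wx":0,"wy":0,"wz":0}]' 0 30
python3 rig.py
```

```text
t: 40.4
eef_pos: [0.4641, 0.2731, 0.0939]
ee_rot: [-3.141, -0.001, 0.141]
force: [0.4, 0.1, -0.3]
width: 0.0233
gripper_force: 30.0
cam in tool [ 0.0742  0.0005 -0.1923] tool x,z [0.99  0.141 0.001] [ 0.001  0.001 -1.   ] [0.4641 0.2731 0.0939] [ 0.4  0.1 -0.3] [-0.19  0.07  0.  ]
```

Foot is about 10 mm inside the hole with no contact force. Lowering the rest of the way.

```bash
python3 -m crank '[{"dx":0,"dy":0,"dz":0.5,"wx":0,"wy":0,"wz":0},{"dx":0,"dy":0,"dz":1.0,"wx":0,"wy":0,"wz":0},{"dx":0,"dy":0,"dz":1.5,"wx":0,"wy":0,"wz":0},{"dx":0,"dy":0,"dz":2.0,"wx":0,"wy":0,"wz":0},{"dx":0,"dy":0,"dz":2.4,"wx":0,"wy":0,"wz":0},{"dx":0,"dy":0,"dz":2.7,"wx":0,"wy":0,"wz":0},{"dx":0,"dy":0,"dz":2.9,"wx":0,"wy":0,"wz":0},{"dx":0,"dy":0,"dz":3.0,"wx":0,"wy":0,"wz":0},{"dx":0,"dy":0,"dz":3.1,"wx":0,"wy":0,"wz":0},{"dx":0,"dy":0,"dz":3.15,"wx":0,"wy":0,"wz":0}]' 0 30
python3 rig.py
```

```text
t: 41.65
eef_pos: [0.4639, 0.2729, 0.0622]
ee_rot: [-3.142, -0.0, 0.141]
force: [-0.1, 0.8, -0.9]
width: 0.0228
gripper_force: 30.0
cam in tool [ 0.0742  0.0005 -0.1923] tool x,z [0.99  0.141 0.   ] [ 0.  0. -1.] [0.4639 0.2729 0.0622] [-0.1  0.8 -0.9] [-0.12  0.01 -0.01]
```

```bash
python3 -m crank '[{"dx":0,"dy":0,"dz":0.03,"wx":0,"wy":0,"wz":0},{"dx":0,"dy":0,"dz":0.06,"wx":0,"wy":0,"wz":0},{"dx":0,"dy":0,"dz":0.06,"wx":0,"wy":0,"wz":0},{"dx":0,"dy":0,"dz":0.06,"wx":0,"wy":0,"wz":0},{"dx":0,"dy":0,"dz":0.06,"wx":0,"wy":0,"wz":0},{"dx":0,"dy":0,"dz":0.06,"wx":0,"wy":0,"wz":0},{"dx":0,"dy":0,"dz":0.06,"wx":0,"wy":0,"wz":0},{"dx":0,"dy":0,"dz":0.06,"wx":0,"wy":0,"wz":0},{"dx":0,"dy":0,"dz":0.06,"wx":0,"wy":0,"wz":0},{"dx":0,"dy":0,"dz":0.06,"wx":0,"wy":0,"wz":0}]' 0 30
python3 rig.py
```

```text
t: 42.9
eef_pos: [0.464, 0.2729, 0.0617]
ee_rot: [-3.141, -0.0, 0.141]
force: [-0.5, 0.7, 3.1]
width: 0.0229
gripper_force: 30.0
cam in tool [ 0.0742  0.0005 -0.1923] tool x,z [0.99  0.141 0.   ] [ 0.  0. -1.] [0.464  0.2729 0.0617] [-0.5  0.7  3.1] [-0.23  0.11  0.  ]
```

The tube touches the floor at the expected height (about 3 N upward). Releasing and withdrawing.

```bash
python3 -m crank '[{"dx":0,"dy":0,"dz":0,"wx":0,"wy":0,"wz":0},{"dx":0,"dy":0,"dz":0,"wx":0,"wy":0,"wz":0},{"dx":0,"dy":0,"dz":0,"wx":0,"wy":0,"wz":0},{"dx":0,"dy":0,"dz":0,"wx":0,"wy":0,"wz":0},{"dx":0,"dy":0,"dz":0,"wx":0,"wy":0,"wz":0},{"dx":0,"dy":0,"dz":-1,"wx":0,"wy":0,"wz":0},{"dx":0,"dy":0,"dz":-4,"wx":0,"wy":0,"wz":0},{"dx":0,"dy":0,"dz":-8,"wx":0,"wy":0,"wz":0},{"dx":0,"dy":0,"dz":-12,"wx":0,"wy":0,"wz":0},{"dx":-3,"dy":0,"dz":-16,"wx":0,"wy":0,"wz":0}]' 5 30
python3 m.py side,scene long_tube,cover_lip,scraper_tip
python3 -c "
from h import *
a=arm.grab_frame('side')[60:420,100:520]
cv2.imwrite('pics/x10.png',cv2.resize(a,(700,600),interpolation=2)[:,:,::-1])"
```

```text
t: 44.15
eef_pos: [0.4348, 0.2687, 0.2233]
ee_rot: [3.141, -0.0, 0.14]
force: [-1.1, 0.4, 0.4]
width: 0.0499
gripper_force: 0.0
side long_tube [([0.4616, 0.2733, 0.0106], 0.64), ([0.5776, 0.2989, 0.0056], 0.59)]
side cover_lip [([0.7274, 0.0563, 0.2968], 0.73)]
side scraper_tip [([0.416, -0.3336, 0.01], 0.62)]
scene long_tube [([0.4642, 0.2798, 0.0087], 0.77), ([0.436, 0.0144, -0.0019], 0.38)]
scene cover_lip [([0.7244, 0.0568, 0.2924], 0.96)]
scene scraper_tip [([0.5733, -0.2994, 0.009], 0.92), ([0.4165, -0.3307, 0.0125], 0.58), ([0.6414, -0.525, 0.0147], 0.56)]
44.55 [0.4341 0.2682 0.2206] [3.14e+00 1.00e-03 1.41e-01] [-1.1 -0.6  0.3]
```

View pics/x10.png

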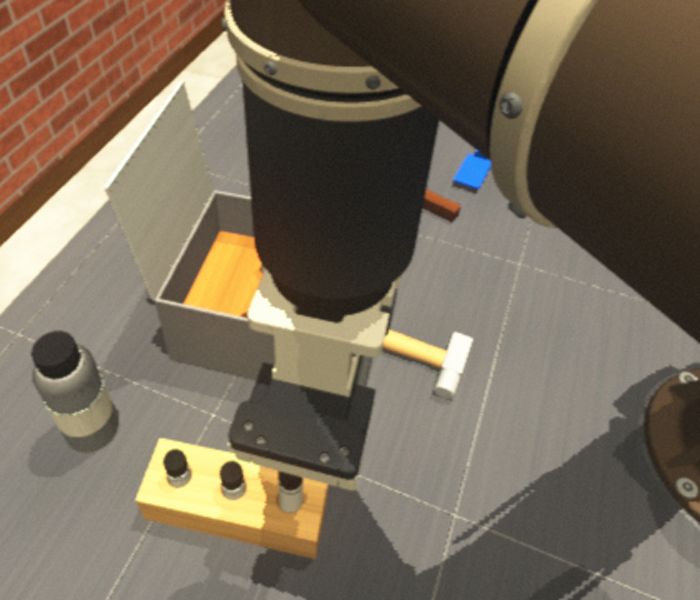

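The picture shows the long tube standing upright in the formerly empty hole (290,490), the cover still open (160,190), the scraper on the bench, and the gripper clear. Handing in.

```bash
python3 -c "
from station import arm
print(arm.job_done())"
```

```text
the job is handed in; nothing more can be done
None
```

I handed the job in at about 45 s: the scraper levered the cover open (left standing at about 97°) and was laid back flat at its original spot, and the long tube was lowered upright onto the floor of the empty rack hole.

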